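# Put the spare electrode away in the consumables case

### The arm

A 6-joint arm with a two-finger parallel gripper is mounted at the origin on a cart in front of the work surface, level with it; the furniture and walls round the work are solid. World frame = base frame: x ahead of the robot, y to its left, z up, the work surface at z = 0. Lengths are in m, angles in rad, forces in N, time in s.
With the tool pointing down it reaches from about 0.35 to 0.775 m from the base axis. Payload 7.3 kg.
Tool frame: the origin (TCP) lies at the very end of the fingers, on their centre line; the grasp point (between the pads) lies 19 mm behind it (pinch_z is the distance from the TCP to the grasp point, in m); z points along the fingers, y is the line along which they close (so a half turn about z gives the same grasp; the last joint's range is limited). The gripper opens to 92 mm and grips with 3 to 60 N. Pads are 19 mm wide; open, the fingers measure 130 mm over their backs; the gripper's body (75 mm by 190 mm) begins 47 mm behind the grasp point.
Start: joints at [1.026, 0.342, 1.524, -0, 1.275, -0.146], TCP at [0.204, 0.484, 0.227] pointing down, gripper open.
Joint ranges: [-2.53, 2.53], [-0.77, 2.02], [0.04, 2.7], [-1, 4.14], [0.28, 2.66], [-3.11, 3.11]. Speed limits (rad/s): [2.57, 2.57, 3.14, 3.14, 3.14, 3.14].

### API

Orientations are given as [roll, pitch, yaw] about the fixed x, y, z axes, in that order (R = Rz(yaw) Ry(pitch) Rx(roll)).
In Python, from cell import * gives the robot as it stands.
- The arm moves only by the tool arm_command, never from a script. Its arguments are lists of equal length, an entry for each row: "fingers": the gripper command: -1 is fully open, 1 is shut, values between are in proportion; "travel": the shift along the tool's x, y, z in m, a list of three; "dr": the turn, a rotation vector about the tool's x, y, z in degrees, a list of three. In form: {"fingers": [fingers, ...], "travel": [[x, y, z], ...], "dr": [[wx, wy, wz], ...]}. A call has 1 to 8 rows; each row is the pose to reach, as a shift and turn from the pose commanded when the call began, along the tool's axes at that moment; what a row does not reach only later rows make up. A row lasts 1/12 s, in which the tool goes at most 41.7 mm and 7.16 degrees, less where a joint would pass 70% of its speed; a pose out of reach is approached as far as the arm can. A call with a gripper value outside its range is refused whole. The fingers move at their own pace and stop on an object; "squeeze" is the grip in N (left out, the last holds). Time passes only in rows, so rows that repeat a pose let the fingers close. It gives the time, the measured TCP pose, the force, the opening and the grip force at its end, in the units of the state.
- observe(): the state, without advancing time (a new reading comes with each control period).
- read_camera(name): name is "scene" or "top" or "wrist"; returns a dict with "color" (420x560x3 uint8, blue, green, red), "z_map" (420x560 float32, m along the optical axis (not along the pixel's ray), 0 where there is no reading), "fx", "fy", "cx", "cy" (pixels), "R" (3x3) and "t" (3): a world point X has camera coordinates R X + t. Camera axes: x right, y down, z forward; pixel columns grow to the right and rows downward; lengths in m; the calibration is good to about 2 mm. A picture is of the moment at which its call begins.
- hand_in(): hands the job in; it is judged then, once.
The state is a dict: "time": time; "qpos": joint angles; "qvel": joint speeds; "joint_efforts": joint torques, N m; "tool_pos": TCP position; "tool_rot": TCP orientation; "contact_force": force on the tool from outside, world axes, zero at the start; "torque": the same for the moment, N m; "opening": finger opening in m; "grip_force": force on a finger pad.
Only numpy, scipy, OpenCV 4.12 (cv2) and the standard library are available. Lean on these libraries where they do the work, as an engineer would, in place of code of your own. Each camera call takes 0.05 s, during which the arm holds its last target. There are 200 camera calls.

### The job

Put the spare electrode, the slender copper part on the table, away in the orange consumables case: swing the lid up by its handle until it leans back past upright and stays open by itself, let go, stand the electrode upright in the one empty compartment, and then shut the lid fully. Leave the other torch parts on the table standing where they are.

Things in the scene. Friction and masses are not known exactly. Their poses are not given: they have to be found in the camera images.
- tip_case: Orange case with a whitish see-through lid, fixed to the table, 130 (x) by 200 (y) mm, rim 37, with lid 54 mm high. Origin: centre of its underside; z up, x from front (handle side) to hinge, y to the left seen from the front. Partitions 31 high: two along x at y = +30 and -38, one across the middle at x = +5.5. All compartments but the rear middle one hold torch parts.
- tip_case_lid (a joint): Hinge of the lid, rad: 0 shut, grows as the lid swings up and away from the front, stop at 1.95. Upright is 1.57; beyond about 1.65 the lid falls back to the stop and rests there, below about 1.25 it sinks shut, between them friction holds it. It moves easily (under 2 N at the handle), damped. At the stop it leans back and reaches 205 mm high.
- lid_hinge (a point): Point on the hinge axis, middle of the case's rear edge, 69.5 mm behind the case's origin and 38.5 mm up; axes as the case. The hinge axis runs along the case's y.
- handle_grip (a point): Middle of the straight bar of the black D-shaped handle on the lid's front edge, to be held from above: bar 10 mm thick, along the case's y, free for 37 mm either side; in the plane of the lid, 178.5 mm in front of the hinge axis and, lid shut, 7.5 mm above it (46 mm above the table); gap of 35 mm between bar and lid. Moves on an arc about the hinge; the axes turn with the lid.
- empty_bin (a point): Centre of the floor of the empty compartment, the rear one of the two in the middle of the case, 56 mm along x by 66 mm along y inside; axes as the case. It lies 35 mm behind and 4 mm to the right of the case's origin.
- electrode_a: The part to put away: slender copper electrode, 15 mm diameter, 36 mm high, about 25 g, standing upright on its base on the table right of the case. The other two parts stand at least 60 mm from it; a bench vice (nearer the robot) and a toggle clamp (further off), both 130 mm high, at least 80 mm. Origin: centre of its underside, z up along its axis.
- nozzle_a: Short pointed copper nozzle, 17 mm diameter, 22 mm high, standing on the table; stays there. Origin: centre of its underside, z up.
- retaining_cap: Black retaining cap, 35 mm diameter, 36 mm high, standing on the table; stays there. Origin: centre of its underside, z up.
Mind the look-alikes: they are no part of the job. Of the things like the retaining_cap, leave any that is green or red; of the rest the smaller one is meant.

How it is judged:
By the outcome, as a careful person would: the job done as asked, in the order asked, and still so for the second after the job is handed in, with the robot touching nothing.
It also fails if it takes over 72 s, if anything falls off the work surface, if the arm or the gripper's body presses on something with over 40 N, if the wrist force passes 120 N, or if a joint passes its speed limit or range.

## Working session

There is one attempt and no reset: what is moved stays moved. The work goes in short steps, Python scripts to look and compute and a tool call to move; the robot and the scene stay as the last step left them, time stands still between calls to the robot, and variables do not carry over. Pictures are saved under pics/ and viewed, at most 10 in all, crops included, and the job is handed in when it is done.

Besides the shell and the picture viewer there is one more tool, called after ">>>" in YAML: its name, and indented under it one key for each argument. arm_command: Moves the arm, as the interface text tells. Its arguments: {"type":"object","properties":{"fingers":{"type":"array","items":{"type":"number"}},"travel":{"type":"array","items":{"type":"array","items":{"type":"number"}}},"dr":{"type":"array","items":{"type":"array","items":{"type":"number"}}},"squeeze":{"type":"number"}},"required":["fingers","travel","dr"]}

```bash
mkdir -p pics; ls; python3 - <<'E'
from cell import *
import cv2,numpy as np
print(observe())
for n in ("scene","top"):
    c=read_camera(n); cv2.imwrite(f"pics/{n}0.png",c["color"]); np.savez(f"{n}0.npz",**c)
    print(n,c["fx"],c["cx"],c["cy"],c["R"],c["t"],(c["z_map"]>0).mean())
E
```

```text
pics
{'time': 0.0, 'qpos': array([ 1.02600106e+00,  3.42762987e-01,  1.52506210e+00,  1.45542727e-06,
        1.27536034e+00, -1.46014736e-01]), 'qvel': array([ 0.00067472,  0.00120413,  0.00078755,  0.00015478, -0.00076795,
        0.0013173 ]), 'joint_efforts': array([ 9.75683433e-04, -4.31236839e+01, -2.44223303e+01,  7.17844907e-02,
        5.60655305e-02, -1.33183858e-04]), 'tool_pos': array([0.20362286, 0.4834518 , 0.22600832]), 'tool_rot': array([-3.14001703e+00, -2.33119234e-04,  2.74281151e+00]), 'contact_force': array([ 0.35563595,  0.1417676 , -0.66323574]), 'torque': array([ 0.02237124, -0.02973209, -0.02486343]), 'grip_force': 0.0, 'opening': 0.09174675449047037}
scene 453.69121474847555 275.7693410527716 210.618145443158 [[ 0.69675513 -0.71730148  0.00329708]
 [-0.29436302 -0.29011685 -0.91059466]
 [ 0.65412744  0.63349096 -0.41328743]] [-0.44749802  0.21655139  0.56183445] 0.9961692176870748
top 473.7632334997926 277.5719846605009 211.96356480828615 [[ 1.71188029e-03 -9.99774693e-01 -2.11573267e-02]
 [-9.94589491e-01  4.95361759e-04 -1.03882136e-01]
 [ 1.03869212e-01  2.12206885e-02 -9.94364556e-01]] [-0.07667078  0.55162568  1.04180676] 0.9957950680272109
```

View pics/scene0.png

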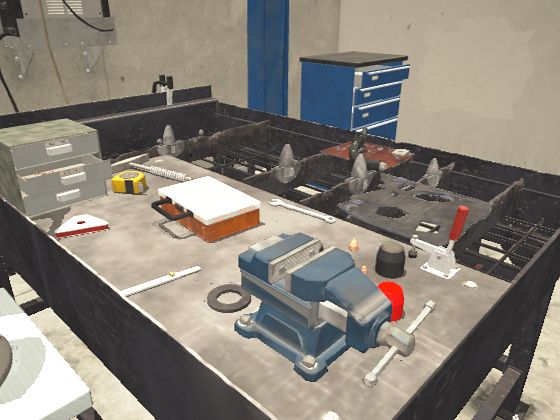

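View pics/top0.png

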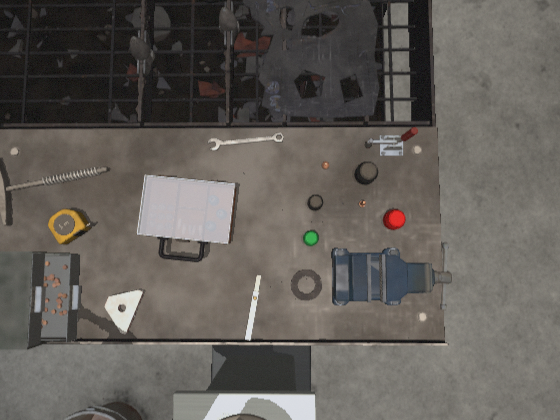

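The scene view shows the case with its white lid and black handle at (205,208). Two copper parts are near (353,243) and (364,268), half hidden by the vice. In the top view the case is at (186,208) with its handle at (182,250). The copper parts are at (325,165) and (363,204), the small black cap at (316,202) and the large one at (367,172). Next I measure the copper parts and the case.

```bash
cat > h.py <<'E'
import numpy as np,cv2
def load(n): return dict(np.load(n))
def ray(c,u,v,z):
    d=c["R"].T@np.array([(u-c["cx"])/c["fx"],(v-c["cy"])/c["fy"],1.]); o=-c["R"].T@c["t"]
    return o+d*(z-o[2])/d[2]
def cloud(c):
    v,u=np.mgrid[:420,:560]; z=c["z_map"]
    P=np.stack([(u-c["cx"])/c["fx"]*z,(v-c["cy"])/c["fy"]*z,z],-1)
    return (P-c["t"])@c["R"]
E
python3 - <<'E'
from h import *
for n in("top","scene"):
    c=load(n+"0.npz"); P=cloud(c); hsv=cv2.cvtColor(c["color"],cv2.COLOR_BGR2HSV)
    m=cv2.inRange(hsv,(5,110,90),(18,255,255)); k,l,s,ce=cv2.connectedComponentsWithStats(m)
    for i in range(1,k):
        if s[i,4]>8:
            q=P[l==i]; print(n,s[i],ce[i].round(1),np.median(q,0).round(3),"z",q[:,2].min().round(3),q[:,2].max().round(3))
c=load("top0.npz");P=cloud(c)
lab=(P[...,2]>.045)&(P[...,2]<.065)
m=lab.astype(np.uint8); m[:, :120]=0; m[:,250:]=0; m[:160]=0; m[270:]=0
k,l,s,ce=cv2.connectedComponentsWithStats(m)
for i in range(1,k):
    if s[i,4]>100:
        q=P[l==i]; r=cv2.minAreaRect(q[:,:2].astype(np.float32)); print("lid",s[i],r,np.median(q[:,2]))
g=c["color"].max(2); b=(g<60)&(P[...,2]>.025)
b[:232]=0;b[270:]=0;b[:,:150]=0;b[:,220:]=0
q=P[b];print("handle",b.sum(),cv2.minAreaRect(q[:,:2].astype(np.float32)),np.median(q,0))
for nm,(u,v) in dict(capS=(316,202),capL=(367,172)).items(): 
    print(nm,P[v,u])
t=cv2.resize(c["color"][150:230,290:410],None,fx=5,fy=5,interpolation=2)
sc=load("scene0.npz")["color"];t2=cv2.resize(sc[225:305,330:410],None,fx=5,fy=5,interpolation=2)
cv2.imwrite("pics/z.png",cv2.resize(np.hstack([t,t2]),(800,320)))
E
```

```text
top [322 162   7   7  31] [325.  165.1] [ 0.661 -0.185  0.015] z 0.003 0.024
top [360 201   5   6  14] [362.5 204.2] [ 0.57  -0.269  0.01 ] z 0.0 0.04
scene [322 141  30  18 200] [339.  150.3] [1.15  0.222 0.005] z 0.001 0.037
scene [364 142  36  26 367] [380.9 154.9] [1.208 0.1   0.005] z 0.002 0.02
scene [400 154  10   6  25] [404.8 157. ] [1.244 0.032 0.005] z 0.002 0.007
scene [161 203  24  13 161] [170.6 208.9] [0.499 0.182 0.023] z 0.007 0.431
scene [462 206   4   4  10] [463.8 207.5] [ 0.711 -0.362  0.129] z 0.007 0.13
scene [ 176  209   84   34 1227] [221.5 225.4] [0.519 0.032 0.019] z -0.002 0.431
scene [349 243   9   8  42] [353.5 247.5] [ 0.66  -0.191  0.007] z 0.001 0.017
scene [475 264   7   4  18] [477.8 265.3] [ 1.254 -0.24  -0.268] z -0.272 -0.265
scene [361 267   6   8  23] [363.7 270.1] [ 0.572 -0.272  0.031] z 0.022 0.431
lid [ 137  174   98   88 5935] ((0.535786509513855, 0.12987321615219116), (0.20568642020225525, 0.18409211933612823), 83.89549255371094) 0.05425534484480158
handle 318 ((0.4662921726703644, 0.13455988466739655), (0.10824659466743469, 0.04484302178025246), 83.90289306640625) [0.45424766 0.13754919 0.05087603]
capS [ 0.57360707 -0.16281141  0.0331083 ]
capL [ 0.63792014 -0.27483139  0.05324983]
```

View pics/z.png

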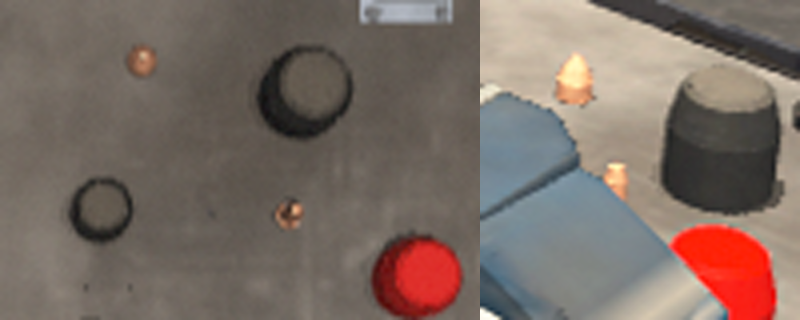

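The crop shows the pointed, short nozzle at far left, about (0.66,-0.19). The slender electrode is about (0.57,-0.27), with a top height of about 36–40 mm. The case yaw is about -6.1° and its hinge is near (0.627,0.120). Next I refine these, check for obstacles and plan the approach.

```bash
cat >> h.py <<'E'
from scipy.spatial.transform import Rotation as Ro
YAW=np.deg2rad(-6.1); XC=np.array([np.cos(YAW),np.sin(YAW),0]); YC=np.array([-np.sin(YAW),np.cos(YAW),0]); Z=np.array([0,0,1.])
H=np.array([.6273,.1201,.0385])
def down(yawdeg): return Ro.from_euler("xyz",[np.pi,0,np.deg2rad(yawdeg)])
def grip(th): return H+XC*(-.1785*np.cos(th)+.0075*np.sin(th))+Z*(.1785*np.sin(th)+.0075*np.cos(th))
def delta(s,p,R):
    R0=Ro.from_euler("xyz",s["tool_rot"])
    return (R0.inv().apply(np.asarray(p)-s["tool_pos"])).round(4), np.rad2deg((R0.inv()*R).as_rotvec()).round(1)
E
python3 - <<'E'
from h import *; from cell import *
s=observe(); g=grip(0); print(g)
print(delta(s,[g[0],g[1],.226],down(83.9)))
P=cloud(load("top0.npz"));S=cloud(load("scene0.npz"))
for nm,Q in(("top",P),("scene",S)):
    q=Q.reshape(-1,3); d=(q-[.57,-.27,0])
    m=(np.hypot(d[:,0],d[:,1])<.13)&(q[:,2]>.06)&(q[:,2]<.2)
    print(nm,m.sum())
    if m.any(): print(np.c_[d[m][:,0].min(),d[m][:,0].max(),d[m][:,1].min(),d[m][:,1].max()])
# electrode from z>0.02
for nm,Q in(("top",P),("scene",S)):
    q=Q.reshape(-1,3); d=np.hypot(q[:,0]-.57,q[:,1]+.27); m=(d<.03)&(q[:,2]>.015)&(q[:,2]<.05); print(nm,m.sum(),q[m].mean(0),q[m].min(0),q[m].max(0))
c=load("top0.npz");print(ray(c,362.5,204.2,.033)); c=load("scene0.npz");print(ray(c,363.7,270.1,.027))
# cabinet height
q=P[240:350,0:85].reshape(-1,3);print(np.percentile(q[:,2],[50,95,99]),q[q[:,2]>.03].min(0))
# handle check
c=load("top0.npz"); b=(c["color"].max(2)<70)&(P[...,2]>.035)&(P[...,2]<.065); b[:230]=0;b[275:]=0;b[:,:140]=0;b[:,230:]=0
q=P[b]-[*H[:2],0]; print(np.percentile(q@XC,[1,10,50]),np.percentile(q@YC,[1,50,99]))
E
```

```text
[0.44981068 0.13906814 0.046     ]
(array([-0.3606, -0.2218,  0.0004]), array([-0.1,  0. , 73.3]))
top 300
[[-0.12826565 -0.11013964 -0.05059502  0.05832666]]
scene 309
[[-0.12968106 -0.10994536 -0.05139413  0.05862297]]
top 20 [ 0.5735322  -0.2681728   0.03106205] [ 0.56968172 -0.27271904  0.01613855] [ 0.57831852 -0.26459156  0.04011499]
scene 35 [ 0.57255076 -0.27063583  0.03199687] [ 0.56795631 -0.27367855  0.02225417] [ 0.57685708 -0.26587648  0.03777523]
[ 0.56855081 -0.26690148  0.033     ]
[ 0.57778859 -0.26760545  0.027     ]
[0.09331294 0.16721245 0.16883908] [ 0.2717826  -0.09903462  0.03030385]
[-0.18384467 -0.18185473 -0.17444066] [-0.05362242 -0.00397721  0.04912251]
```

>>> arm_command:
  fingers: [-1,-1,-1,-1,-1,-1,-1,-1]
  travel:
    - [-0.025,-0.015,0]
    - [-0.06,-0.035,0]
    - [-0.095,-0.06,0]
    - [-0.13,-0.08,0]
    - [-0.165,-0.1,0]
    - [-0.2,-0.125,0]
    - [-0.235,-0.145,0]
    - [-0.27,-0.165,0]
  dr:
    - [0,0,7]
    - [0,0,14]
    - [0,0,21]
    - [0,0,28]
    - [0,0,35]
    - [0,0,42]
    - [0,0,49]
    - [0,0,56]

```text
time: 0.77
tool_pos: [0.3891, 0.225, 0.2266]
tool_rot: [-3.141, -0.0, 1.759]
contact_force: [1.5, 0.6, 0.4]
opening: 0.092
grip_force: 0.0
```

```bash
python3 - <<'E'
from h import *; from cell import *
s=observe(); g=grip(0)
print(s["tool_pos"],delta(s,[g[0],g[1],.15],down(83.9)))
E
```

```text
[0.38913132 0.2249656  0.22664354] (array([-0.0958,  0.0435,  0.0766]), array([-0. ,  0. , 16.9]))
```

>>> arm_command:
  fingers: [-1,-1,-1,-1,-1,-1,-1]
  travel:
    - [-0.03,0.015,0.02]
    - [-0.065,0.03,0.045]
    - [-0.096,0.0435,0.0766]
    - [-0.096,0.0435,0.0766]
    - [-0.096,0.0435,0.0766]
    - [-0.096,0.0435,0.0766]
    - [-0.096,0.0435,0.0766]
  dr:
    - [0,0,7]
    - [0,0,14]
    - [0,0,17]
    - [0,0,17]
    - [0,0,17]
    - [0,0,17]
    - [0,0,17]

```text
time: 1.35
tool_pos: [0.4497, 0.1422, 0.151]
tool_rot: [3.141, -0.001, 1.47]
contact_force: [-0.1, -0.3, 1.2]
opening: 0.092
grip_force: 0.0
```

```bash
python3 - <<'E'
from h import *; from cell import *
s=observe(); g=grip(0)
print(s["tool_pos"],delta(s,[g[0],g[1],.027],down(83.9)))
c=read_camera("wrist"); cv2.imwrite("pics/w1.png",c["color"]); np.savez("w1.npz",**c)
P=cloud(c);b=(c["color"].max(2)<70)&(P[...,2]>.035)&(P[...,2]<.065)&(P[...,0]<.5)
q=P[b]-[*H[:2],0]; print(b.sum(),np.percentile(q@XC,[1,10,50]),np.percentile(q@YC,[1,50,99]),np.median(q[:,2]))
E
```

```text
[0.44973259 0.14219168 0.15103278] (array([-0.0032,  0.0003,  0.124 ]), array([ 0.1, -0. ,  0.3]))
2942 [-0.18261974 -0.18029668 -0.16823049] [-0.04909701  0.0063703   0.05311746] 0.051340705678591586
```

View pics/w1.png

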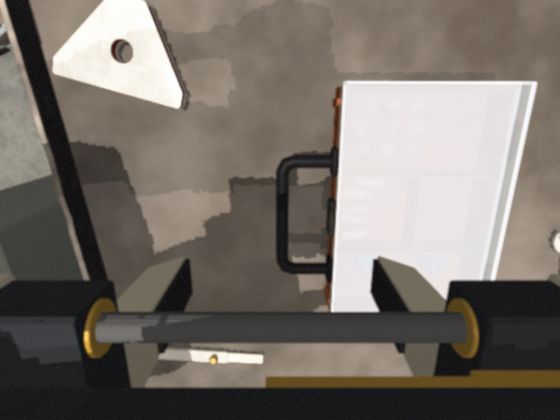

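The wrist view shows the handle bar at about (283,215), running parallel to the pads, with the lid edge at column 335. The gap takes one finger only if the gripper is partly closed, so I narrow to about 26 mm and then descend.

>>> arm_command:
  fingers: [0.43,0.43,0.43,0.43,0.43,0.43,0.43,0.43]
  travel:
    - [-0.003,0,0.02]
    - [-0.003,0,0.035]
    - [-0.003,0,0.05]
    - [-0.003,0,0.05]
    - [-0.003,0,0.05]
    - [-0.003,0,0.05]
    - [-0.003,0,0.05]
    - [-0.003,0,0.05]
  dr:
    - [0,0,0]
    - [0,0,0]
    - [0,0,0]
    - [0,0,0]
    - [0,0,0]
    - [0,0,0]
    - [0,0,0]
    - [0,0,0]

```text
time: 2.07
tool_pos: [0.4501, 0.1385, 0.1011]
tool_rot: [3.14, -0.001, 1.469]
contact_force: [-0.2, 0.8, -1.0]
opening: 0.0433
grip_force: 0.0
```

>>> arm_command:
  fingers: [0.43,0.43,0.43,0.43,0.43,0.43,0.43,0.43]
  travel:
    - [0,0,0]
    - [0,0,0.005]
    - [0,0,0.015]
    - [0,0,0.03]
    - [0,0,0.045]
    - [0,0,0.06]
    - [0,0,0.07]
    - [0,0,0.074]
  dr:
    - [0,0,0]
    - [0,0,0]
    - [0,0,0]
    - [0,0,0]
    - [0,0,0]
    - [0,0,0]
    - [0,0,0]
    - [0,0,0]

```text
time: 2.73
tool_pos: [0.4486, 0.138, 0.0246]
tool_rot: [-3.139, 0.001, 1.469]
contact_force: [-1.2, -0.0, 0.2]
opening: 0.026
grip_force: 0.0
```

>>> arm_command:
  fingers: [1,1,1,1,1,1]
  travel:
    - [0,0,0]
    - [0,0,0]
    - [0,0,0]
    - [0,0,0]
    - [0,0,0]
    - [0,0,0]
  dr:
    - [0,0,0]
    - [0,0,0]
    - [0,0,0]
    - [0,0,0]
    - [0,0,0]
    - [0,0,0]
  squeeze: 12

```text
time: 3.23
tool_pos: [0.4501, 0.1382, 0.0267]
tool_rot: [3.14, -0.0, 1.469]
contact_force: [0.9, 0.3, 2.7]
opening: 0.0095
grip_force: 12.0
```

```bash
python3 - <<'E'
from h import *; from cell import *
s=observe(); print(s["tool_pos"],s["opening"],s["grip_force"],s["contact_force"])
for th in np.arange(.1,1.86,.125): print(round(th,3),delta(s,grip(th)-[0,0,.019],down(83.9))[0])
E
```

```text
[0.45012506 0.13824402 0.02667257] 0.009508107010857072 12.00009137392044 [0.92534509 0.34934414 2.68302229]
0.1 [ 0.0008  0.0013 -0.0181]
0.225 [ 0.0008  0.0058 -0.04  ]
0.35 [ 0.0008  0.0131 -0.0611]
0.475 [ 0.0007  0.0229 -0.0811]
0.6 [ 0.0007  0.0352 -0.0997]
0.725 [ 0.0006  0.0497 -0.1167]
0.85 [ 0.0006  0.0661 -0.1318]
0.975 [ 0.0005  0.0844 -0.1446]
1.1 [ 0.0004  0.1041 -0.1551]
1.225 [ 0.0003  0.1249 -0.1631]
1.35 [ 0.0002  0.1466 -0.1684]
1.475 [ 1.000e-04  1.688e-01 -1.710e-01]
1.6 [ 0.      0.1911 -0.1707]
1.725 [-1.000e-04  2.132e-01 -1.677e-01]
1.85 [-2.000e-04  2.348e-01 -1.620e-01]
```

>>> arm_command:
  fingers: [1,1,1,1,1,1,1,1]
  travel:
    - [0,0.0003,-0.01]
    - [0,0.001,-0.018]
    - [0,0.003,-0.029]
    - [0,0.006,-0.04]
    - [0,0.009,-0.0505]
    - [0,0.013,-0.061]
    - [0,0.018,-0.071]
    - [0,0.023,-0.081]
  dr:
    - [0,0,0]
    - [0,0,0]
    - [0,0,0]
    - [0,0,0]
    - [0,0,0]
    - [0,0,0]
    - [0,0,0]
    - [0,0,0]

```text
time: 3.9
tool_pos: [0.4748, 0.1357, 0.1083]
tool_rot: [3.136, -0.001, 1.469]
contact_force: [12.3, -1.0, -9.3]
opening: 0.0094
grip_force: 12.0
```

```bash
python3 - <<'E'
from h import *; from cell import *
s=observe(); print(s["tool_pos"],s["opening"],s["grip_force"],s["contact_force"])
for th in np.arange(.6,1.86,.125): print(round(th,3),delta(s,grip(th)-[0,0,.019],down(83.9)))
c=read_camera("scene"); cv2.imwrite("pics/s1.png",c["color"][120:300,100:340])
E
```

```text
[0.47480223 0.13568257 0.1083361 ] 0.009446408729027737 11.998450309038162 [12.26657046 -0.98279201 -9.29809213]
0.6 (array([ 0.0007,  0.0103, -0.0181]), array([ 0.3, -0. ,  0.2]))
0.725 (array([ 0.0006,  0.0248, -0.035 ]), array([ 0.3, -0. ,  0.2]))
0.85 (array([ 0.0006,  0.0414, -0.05  ]), array([ 0.3, -0. ,  0.2]))
0.975 (array([ 0.0005,  0.0597, -0.0628]), array([ 0.3, -0. ,  0.2]))
1.1 (array([ 0.0004,  0.0794, -0.0732]), array([ 0.3, -0. ,  0.2]))
1.225 (array([ 0.0003,  0.1003, -0.0811]), array([ 0.3, -0. ,  0.2]))
1.35 (array([ 0.0003,  0.122 , -0.0863]), array([ 0.3, -0. ,  0.2]))
1.475 (array([ 0.0002,  0.1442, -0.0888]), array([ 0.3, -0. ,  0.2]))
1.6 (array([ 1.000e-04,  1.665e-01, -8.850e-02]), array([ 0.3, -0. ,  0.2]))
1.725 (array([-0.    ,  0.1886, -0.0854]), array([ 0.3, -0. ,  0.2]))
1.85 (array([-1.000e-04,  2.101e-01, -7.960e-02]), array([ 0.3, -0. ,  0.2]))
```

View pics/s1.png

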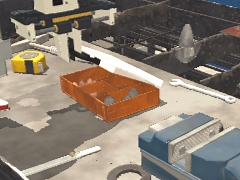

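The crop shows the lid lifted to about 0.5 rad, held at the handle, with the case interior visible. The roughly 12 N radial force suggests the hinge is 2–3 mm further back, so I add that and continue.

>>> arm_command:
  fingers: [1,1,1,1,1,1,1,1]
  travel:
    - [0,0.008,-0.008]
    - [0,0.013,-0.017]
    - [0,0.02,-0.025]
    - [0,0.028,-0.034]
    - [0,0.036,-0.0415]
    - [0,0.044,-0.049]
    - [0,0.053,-0.0555]
    - [0,0.0625,-0.062]
  dr:
    - [0,0,0]
    - [0,0,0]
    - [0,0,0]
    - [0,0,0]
    - [0,0,0]
    - [0,0,0]
    - [0,0,0]
    - [0,0,0]

```text
time: 4.62
tool_pos: [0.5334, 0.1296, 0.1699]
tool_rot: [-3.139, 0.0, 1.469]
contact_force: [-3.1, -0.1, 1.8]
opening: 0.0096
grip_force: 12.0
```

```bash
python3 - <<'E'
from h import *; from cell import *
s=observe(); print(s["tool_pos"],s["opening"],s["grip_force"],s["contact_force"])
for th in np.arange(.975,1.86,.125): print(round(th,3),delta(s,grip(th)-[0,0,.019],down(83.9)))
E
```

```text
[0.53337004 0.12957398 0.16991854] 0.009630687739795422 12.001516073942184 [-3.12929323 -0.11465785  1.83832596]
0.975 (array([ 0.0006,  0.0004, -0.0015]), array([-0.2,  0. ,  0.3]))
1.1 (array([ 0.0005,  0.0201, -0.0121]), array([-0.2,  0. ,  0.3]))
1.225 (array([ 0.0004,  0.0409, -0.0202]), array([-0.2,  0. ,  0.3]))
1.35 (array([ 0.0003,  0.0626, -0.0256]), array([-0.2,  0. ,  0.3]))
1.475 (array([ 0.0002,  0.0847, -0.0282]), array([-0.2,  0. ,  0.3]))
1.6 (array([ 1.00e-04,  1.07e-01, -2.81e-02]), array([-0.2,  0. ,  0.3]))
1.725 (array([-0.    ,  0.1292, -0.0252]), array([-0.2,  0. ,  0.3]))
1.85 (array([-1.000e-04,  1.508e-01, -1.950e-02]), array([-0.2,  0. ,  0.3]))
```

>>> arm_command:
  fingers: [1,1,1,1,1,1,1,1]
  travel:
    - [0,0.01,-0.006]
    - [0,0.0205,-0.011]
    - [0,0.031,-0.0155]
    - [0,0.041,-0.0195]
    - [0,0.052,-0.0225]
    - [0,0.063,-0.025]
    - [0,0.074,-0.0265]
    - [0,0.085,-0.0275]
  dr:
    - [0,0,0]
    - [0,0,0]
    - [0,0,0]
    - [0,0,0]
    - [0,0,0]
    - [0,0,0]
    - [0,0,0]
    - [0,0,0]

```text
time: 5.28
tool_pos: [0.6188, 0.1206, 0.1972]
tool_rot: [-3.14, 0.0, 1.469]
contact_force: [-1.5, -0.2, 0.5]
opening: 0.0093
grip_force: 12.0
```

```bash
python3 - <<'E'
from h import *; from cell import *
s=observe(); print(s["tool_pos"],s["opening"],s["grip_force"],s["contact_force"])
for th in np.arange(1.475,1.95,.0625): print(round(th,3),delta(s,grip(th)-[0,0,.019],down(83.9)))
E
```

```text
[0.61883197 0.12064176 0.19717843] 0.009261310552526434 11.999957263469696 [-1.47710533 -0.24114071  0.45386318]
1.475 (array([ 0.0004, -0.0011, -0.0007]), array([-0.1,  0. ,  0.3]))
1.538 (array([ 0.0003,  0.01  , -0.001 ]), array([-0.1,  0. ,  0.3]))
1.6 (array([ 0.0003,  0.0212, -0.0006]), array([-0.1,  0. ,  0.3]))
1.662 (array([0.0002, 0.0323, 0.0006]), array([-0.1,  0. ,  0.3]))
1.725 (array([0.0002, 0.0433, 0.0024]), array([-0.1,  0. ,  0.3]))
1.788 (array([0.0001, 0.0542, 0.0049]), array([-0.1,  0. ,  0.3]))
1.85 (array([0.0001, 0.0649, 0.0081]), array([-0.1,  0. ,  0.3]))
1.912 (array([0.    , 0.0754, 0.0119]), array([-0.1,  0. ,  0.3]))
```

>>> arm_command:
  fingers: [1,1,1,1,1,1,1,1]
  travel:
    - [0,0.011,-0.0005]
    - [0,0.022,0]
    - [0,0.033,0.001]
    - [0,0.044,0.003]
    - [0,0.055,0.0055]
    - [0,0.065,0.0085]
    - [0,0.068,0.0095]
    - [0,0.068,0.0095]
  dr:
    - [0,0,0]
    - [0,0,0]
    - [0,0,0]
    - [0,0,0]
    - [0,0,0]
    - [0,0,0]
    - [0,0,0]
    - [0,0,0]

```text
time: 5.95
tool_pos: [0.687, 0.1136, 0.1871]
tool_rot: [-3.141, 0.0, 1.468]
contact_force: [0.2, -1.1, 0.8]
opening: 0.0091
grip_force: 12.0
```

>>> arm_command:
  fingers: [-0.2,-0.2,-0.2,-0.2,-0.2,-0.2,-0.2,-0.2]
  travel:
    - [0,0,0]
    - [0,0,0]
    - [0,0,0]
    - [0,0,0]
    - [0,0,0]
    - [0,0,0]
    - [0,0,-0.015]
    - [0,0,-0.04]
  dr:
    - [0,0,0]
    - [0,0,0]
    - [0,0,0]
    - [0,0,0]
    - [0,0,0]
    - [0,0,0]
    - [0,0,0]
    - [0,0,0]

```text
time: 6.62
tool_pos: [0.6853, 0.1138, 0.2242]
tool_rot: [-3.135, 0.001, 1.469]
contact_force: [-0.3, 0.9, -0.3]
opening: 0.0545
grip_force: 0.0
```

```bash
python3 - <<'E'
from h import *; from cell import *
s=observe(); print(s["tool_pos"],s["qpos"],s["contact_force"])
print(delta(s,[.573,-.269,.25],down(-6.1)))
E
```

```text
[0.68525539 0.11378784 0.2242266 ] [5.43069796e-02 6.78054925e-01 9.67775429e-01 7.63490451e-05
 1.50253217e+00 1.56397701e-01] [-0.29978779  0.8770534  -0.29101568]
(array([-0.3923, -0.0728, -0.0249]), array([-0.3,  0.3, 90.2]))
```

>>> arm_command:
  fingers: [-0.2,-0.2,-0.2,-0.2,-0.2,-0.2,-0.2,-0.2]
  travel:
    - [-0.005,0,-0.025]
    - [-0.03,-0.01,-0.03]
    - [-0.06,-0.015,-0.03]
    - [-0.09,-0.02,-0.03]
    - [-0.12,-0.025,-0.03]
    - [-0.155,-0.03,-0.03]
    - [-0.19,-0.035,-0.03]
    - [-0.225,-0.04,-0.03]
  dr:
    - [0,0,7]
    - [0,0,14]
    - [0,0,21]
    - [0,0,28]
    - [0,0,35]
    - [0,0,42]
    - [0,0,49]
    - [0,0,56]

```text
time: 7.28
tool_pos: [0.6234, -0.1072, 0.2573]
tool_rot: [3.141, -0.0, 0.486]
contact_force: [0.2, -0.6, -0.5]
opening: 0.0551
grip_force: 0.0
```

```bash
python3 - <<'E'
from h import *; from cell import *
s=observe(); print(s["tool_pos"],s["qpos"])
print(delta(s,[.573,-.269,.2],down(-6.1)))
E
```

```text
[ 0.62336771 -0.10719161  0.2573228 ] [-2.91420549e-01  5.27707069e-01  1.14488639e+00  9.38602767e-05
  1.46876749e+00  7.93656436e-01]
(array([-0.1201,  0.1196,  0.0573]), array([ 0. , -0. , 33.9]))
```

>>> arm_command:
  fingers: [-0.2,-0.2,-0.2,-0.2,-0.2,-0.2,-0.2,-0.2]
  travel:
    - [-0.024,0.024,0]
    - [-0.048,0.048,0]
    - [-0.072,0.072,0.015]
    - [-0.096,0.096,0.035]
    - [-0.12,0.12,0.057]
    - [-0.12,0.12,0.057]
    - [-0.12,0.12,0.057]
    - [-0.12,0.12,0.057]
  dr:
    - [0,0,7]
    - [0,0,14]
    - [0,0,21]
    - [0,0,28]
    - [0,0,34]
    - [0,0,34]
    - [0,0,34]
    - [0,0,34]

```text
time: 7.95
tool_pos: [0.5752, -0.2681, 0.2005]
tool_rot: [-3.141, -0.001, -0.101]
contact_force: [0.3, -0.1, 0.6]
opening: 0.0553
grip_force: 0.0
```

```bash
python3 - <<'E'
from h import *; from cell import *
s=observe(); print(s["tool_pos"])
c=read_camera("wrist"); cv2.imwrite("pics/w2.png",c["color"]); np.savez("w2.npz",**c); P=cloud(c)
q=P.reshape(-1,3); d=np.hypot(q[:,0]-.573,q[:,1]+.269); m=(d<.03)&(q[:,2]>.028)&(q[:,2]<.045)
print(m.sum(),q[m].min(0),q[m].max(0),q[m].mean(0))
if m.any(): ctr=(q[m].min(0)+q[m].max(0))/2; print(ctr,delta(s,[ctr[0],ctr[1],.008],down(-6.1)))
c=read_camera("scene"); a=c["color"][120:300,100:400]; b=read_camera("top")["color"][120:320,120:420]
cv2.imwrite("pics/w2.png",np.vstack([cv2.resize(c0,(400,280)) for c0 in (np.load("w2.npz")["color"],a)]))
E
```

```text
[ 0.57515416 -0.26805327  0.20050449]
80 [ 0.57108531 -0.27249818  0.02820845] [ 0.58001364 -0.26341734  0.03846829] [ 0.57624258 -0.26829081  0.03422143]
[ 0.57554948 -0.26795776  0.03333837] (array([ 3.000e-04, -1.000e-04,  1.925e-01]), array([-0. , -0. ,  0.3]))
```

View pics/w2.png

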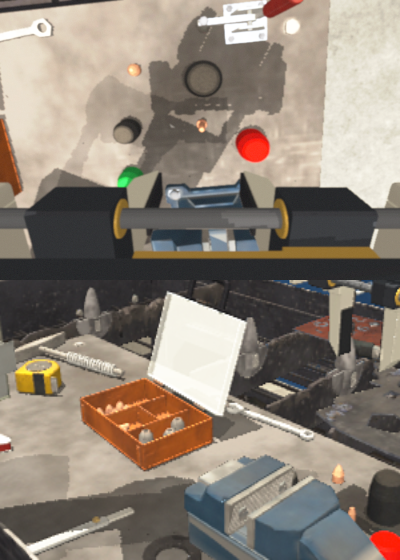

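Wrist view (top half): the electrode at (201,125) is centred between the fingers, and the caps and nozzle are clear. Scene view (bottom half): the lid stands open, leaning back. Now I descend.

>>> arm_command:
  fingers: [-0.2,-0.2,-0.2,-0.2,-0.2,-0.2,-0.2,-0.2]
  travel:
    - [0,0,0.03]
    - [0,0,0.06]
    - [0,0,0.095]
    - [0,0,0.13]
    - [0,0,0.155]
    - [0,0,0.175]
    - [0,0,0.187]
    - [0,0,0.192]
  dr:
    - [0,0,0]
    - [0,0,0]
    - [0,0,0]
    - [0,0,0]
    - [0,0,0]
    - [0,0,0]
    - [0,0,0]
    - [0,0,0]

```text
time: 8.77
tool_pos: [0.5748, -0.267, 0.0067]
tool_rot: [-3.141, 0.002, -0.1]
contact_force: [0.3, 0.1, -0.6]
opening: 0.0548
grip_force: 0.0
```

>>> arm_command:
  fingers: [1,1,1,1,1,1,1,1]
  travel:
    - [0,0,0]
    - [0,0,0]
    - [0,0,0]
    - [0,0,0]
    - [0,0,0]
    - [0,0,0]
    - [0,0,0]
    - [0,0,0]
  dr:
    - [0,0,0]
    - [0,0,0]
    - [0,0,0]
    - [0,0,0]
    - [0,0,0]
    - [0,0,0]
    - [0,0,0]
    - [0,0,0]
  squeeze: 10

```text
time: 9.43
tool_pos: [0.5751, -0.2686, 0.0085]
tool_rot: [3.141, -0.001, -0.102]
contact_force: [0.1, 0.3, 1.8]
opening: 0.012
grip_force: 10.1
```

>>> arm_command:
  fingers: [1,1,1,1,1,1]
  travel:
    - [0,0,-0.01]
    - [0,0,-0.03]
    - [0,0,-0.06]
    - [0,0,-0.09]
    - [0,0,-0.12]
    - [0,0,-0.13]
  dr:
    - [0,0,0]
    - [0,0,0]
    - [0,0,0]
    - [0,0,0]
    - [0,0,0]
    - [0,0,0]

```text
time: 9.93
tool_pos: [0.5767, -0.2693, 0.1438]
tool_rot: [3.138, -0.007, -0.102]
contact_force: [1.6, 0.2, -0.3]
opening: 0.0128
grip_force: 9.9
```

```bash
python3 - <<'E'
from h import *; from cell import *
s=observe(); print(s["tool_pos"],s["opening"],s["grip_force"])
b=H-XC*.0345-YC*.004; print(b,delta(s,[b[0],b[1],.14],down(-6.1)))
c=read_camera("top");np.savez("top2.npz",**c);w=read_camera("wrist");np.savez("w3.npz",**w)
P=cloud(c); hsv=cv2.cvtColor(c["color"],cv2.COLOR_BGR2HSV)
m=cv2.inRange(hsv,(3,150,80),(18,255,255))>0; m[:150]=0;m[270:]=0;m[:,:120]=0;m[:,245:]=0
q=P[m&(P[...,2]>.033)&(P[...,2]<.045)]; print(len(q))
r=cv2.minAreaRect(q[:,:2].astype(np.float32));print(r); e=(q-[*H[:2],0]); 
print("x",np.percentile(e@XC,[1,99]),"y",np.percentile(e@YC,[1,99]))
cv2.imwrite("pics/c3.png",np.hstack([cv2.resize(c["color"][150:270,120:250],(390,360),interpolation=2),cv2.resize(w["color"],(400,360))]))
E
```

```text
[ 0.57672111 -0.26934371  0.14380475] 0.012795977053037038 9.912422022134706
[0.59257028 0.11978876 0.0385    ] (array([-0.0239, -0.3887,  0.0023]), array([ 0.2, -0.4,  0.3]))
272
((0.5573275685310364, 0.12658654153347015), (0.19993048906326294, 0.1289108544588089), 84.22669219970703)
x [-0.13467305 -0.00588209] y [-0.10060951  0.09860899]
```

View pics/c3.png

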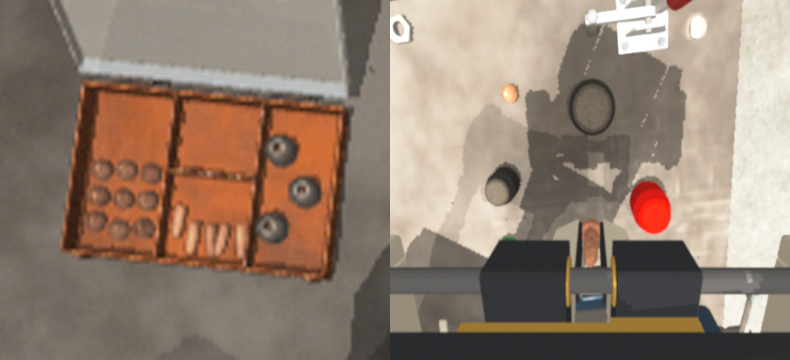

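Left: the empty rear middle bin is at (215,140) of the crop. The case outline measures 200x129 mm, which confirms the pose. Right: the electrode is held upright between the fingers at (590,240). I carry it over.

>>> arm_command:
  fingers: [1,1,1,1,1,1,1,1]
  travel:
    - [0,-0.02,0]
    - [-0.003,-0.055,0]
    - [-0.006,-0.09,0]
    - [-0.009,-0.125,0]
    - [-0.012,-0.16,0]
    - [-0.015,-0.195,0]
    - [-0.018,-0.23,0]
    - [-0.02,-0.26,0]
  dr:
    - [0,0,0]
    - [0,0,0]
    - [0,0,0]
    - [0,0,0]
    - [0,0,0]
    - [0,0,0]
    - [0,0,0]
    - [0,0,0]

```text
time: 10.7
tool_pos: [0.5799, -0.0052, 0.136]
tool_rot: [-3.141, 0.004, -0.102]
contact_force: [0.4, 0.4, -0.7]
opening: 0.0124
grip_force: 9.9
```

>>> arm_command:
  fingers: [1,1,1,1,1,1,1,1]
  travel:
    - [-0.001,-0.03,0]
    - [-0.002,-0.06,0]
    - [-0.003,-0.09,0]
    - [-0.004,-0.115,0]
    - [-0.004,-0.128,0]
    - [-0.004,-0.128,0]
    - [-0.004,-0.128,0]
    - [-0.004,-0.128,0]
  dr:
    - [0,0,0]
    - [0,0,0]
    - [0,0,0]
    - [0,0,0]
    - [0,0,0]
    - [0,0,0]
    - [0,0,0]
    - [0,0,0]

```text
time: 11.37
tool_pos: [0.5902, 0.1189, 0.1373]
tool_rot: [3.141, 0.001, -0.103]
contact_force: [-0.7, -0.3, -0.7]
opening: 0.0121
grip_force: 9.9
```

```bash
python3 - <<'E'
from h import *; from cell import *
s=observe(); print(s["tool_pos"],s["opening"],s["grip_force"])
print(delta(s,[.592,.1193,.016],down(-6.0)))
E
```

```text
[0.5902204  0.11893047 0.13730717] 0.012067405246387936 9.911626812863688
(array([ 0.0019, -0.0006,  0.1213]), array([0. , 0.1, 0.1]))
```

>>> arm_command:
  fingers: [1,1,1,1,1,1,1,1]
  travel:
    - [0.001,0,0.02]
    - [0.001,0,0.045]
    - [0.001,0,0.07]
    - [0.001,0,0.09]
    - [0.001,0,0.105]
    - [0.001,0,0.115]
    - [0.001,0,0.12]
    - [0.001,0,0.122]
  dr:
    - [0,0,0]
    - [0,0,0]
    - [0,0,0]
    - [0,0,0]
    - [0,0,0]
    - [0,0,0]
    - [0,0,0]
    - [0,0,0]

```text
time: 12.03
tool_pos: [0.5915, 0.1191, 0.0156]
tool_rot: [3.141, 0.001, -0.103]
contact_force: [-0.1, 1.1, -1.3]
opening: 0.0124
grip_force: 9.9
```

>>> arm_command:
  fingers: [1,1,1,1]
  travel:
    - [0,0,0]
    - [0,0,0.001]
    - [0,0,0.002]
    - [0,0,0.002]
  dr:
    - [0,0,0]
    - [0,0,0]
    - [0,0,0]
    - [0,0,0]

```text
time: 12.37
tool_pos: [0.5919, 0.1201, 0.0148]
tool_rot: [-3.141, -0.001, -0.102]
contact_force: [-0.1, -0.5, -0.6]
opening: 0.0126
grip_force: 9.9
```

>>> arm_command:
  fingers: [1,1,1,1]
  travel:
    - [0,0,0.001]
    - [0,0,0.002]
    - [0,0,0.002]
    - [0,0,0.002]
  dr:
    - [0,0,0]
    - [0,0,0]
    - [0,0,0]
    - [0,0,0]

```text
time: 12.7
tool_pos: [0.5915, 0.1201, 0.0121]
tool_rot: [-3.142, 0.0, -0.102]
contact_force: [-0.2, 0.6, -0.2]
opening: 0.0123
grip_force: 9.9
```

>>> arm_command:
  fingers: [1,1,1,1]
  travel:
    - [0,0,0.001]
    - [0,0,0.001]
    - [0,0,0.001]
    - [0,0,0.001]
  dr:
    - [0,0,0]
    - [0,0,0]
    - [0,0,0]
    - [0,0,0]

```text
time: 13.03
tool_pos: [0.5918, 0.1201, 0.0117]
tool_rot: [-3.141, -0.001, -0.102]
contact_force: [-1.7, -0.6, 5.6]
opening: 0.0124
grip_force: 10.3
```

It touches the floor with about 5 N at the expected height. I release narrowly, then rise.

>>> arm_command:
  fingers: [0.53,0.53,0.53,0.53,0.53,0.53]
  travel:
    - [0,0,0]
    - [0,0,0]
    - [0,0,0]
    - [0,0,0]
    - [0,0,0]
    - [0,0,0]
  dr:
    - [0,0,0]
    - [0,0,0]
    - [0,0,0]
    - [0,0,0]
    - [0,0,0]
    - [0,0,0]

```text
time: 13.53
tool_pos: [0.5915, 0.12, 0.011]
tool_rot: [-3.142, 0.0, -0.102]
contact_force: [0.0, 0.0, -0.6]
opening: 0.0215
grip_force: 0.0
```

>>> arm_command:
  fingers: [0.53,0.53,0.53,0.53,0.53,0.53,0.53,0.53]
  travel:
    - [0,0,-0.004]
    - [0,0,-0.012]
    - [0,0,-0.024]
    - [0,0,-0.04]
    - [0,0,-0.065]
    - [-0.02,0,-0.095]
    - [-0.05,0,-0.13]
    - [-0.08,0,-0.165]
  dr:
    - [0,0,0]
    - [0,0,0]
    - [0,0,0]
    - [0,0,0]
    - [0,0,0]
    - [0,0,0]
    - [0,0,0]
    - [0,0,0]

```text
time: 14.2
tool_pos: [0.5169, 0.1275, 0.1716]
tool_rot: [-3.141, -0.001, -0.103]
contact_force: [-0.0, 0.7, 0.3]
opening: 0.0217
grip_force: 0.0
```

```bash
python3 - <<'E'
from h import *; from cell import *
s=observe(); print(s["tool_pos"],s["opening"],s["qpos"])
w=read_camera("wrist");np.savez("w4.npz",**w);c=read_camera("scene")
P=cloud(w);q=P.reshape(-1,3);d=np.hypot(q[:,0]-.592,q[:,1]-.12);m=(d<.022)&(q[:,2]>.012)
print(m.sum(),q[m].min(0),q[m].max(0))
q=cloud(c).reshape(-1,3);m=(q[:,2]>.185)&(q[:,2]<.215)&(abs(q[:,1]-.115)<.06)&(abs(q[:,0]-.69)<.06);e=q[m]-[*H[:2],0]
print("handle",m.sum(),np.percentile(e@XC,[2,50,98]),np.percentile(q[m][:,2],[2,98]))
cv2.imwrite("pics/c4.png",np.hstack([cv2.resize(w["color"],(400,300)),cv2.resize(c["color"][100:280,120:360],(400,300))]))
g=grip(1.93);print(g,delta(s,[g[0],g[1],.26],down(83.9)))
E
```

```text
[0.51691826 0.12748473 0.17160781] 0.02168808984038969 [9.77533029e-02 4.05315371e-01 1.58900550e+00 8.99699351e-05
 1.14619281e+00 1.77109300e+00]
1082 [0.58699997 0.11626077 0.01202487] [0.60074541 0.12539103 0.33030574]
handle 185 [0.06314382 0.0693469  0.07458465] [0.18596571 0.20737121]
[0.69667419 0.11268604 0.20297114] (array([ 0.1804, -0.0037, -0.0882]), array([  0. ,  -0.1, -89.8]))
```

View pics/c4.png

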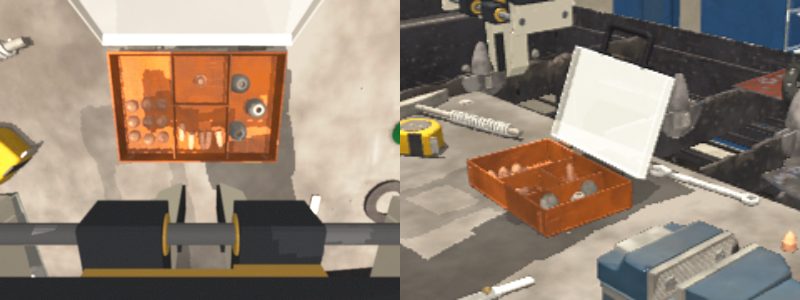

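Both views show the electrode standing upright in the rear middle bin, at (200,80) in the wrist view and (570,172) in the scene view, with the lid at its stop. Now back to the handle.

>>> arm_command:
  fingers: [-0.1,-0.1,-0.1,-0.1,-0.1,-0.1,-0.1,-0.1]
  travel:
    - [0,0,-0.03]
    - [0,0,-0.06]
    - [0,0,-0.085]
    - [0.01,0,-0.09]
    - [0.03,0,-0.09]
    - [0.05,0,-0.09]
    - [0.07,0,-0.09]
    - [0.09,0,-0.09]
  dr:
    - [0,0,-7]
    - [0,0,-14]
    - [0,0,-21]
    - [0,0,-28]
    - [0,0,-35]
    - [0,0,-42]
    - [0,0,-49]
    - [0,0,-56]

```text
time: 14.97
tool_pos: [0.6082, 0.1182, 0.2603]
tool_rot: [3.141, -0.001, 0.881]
contact_force: [-0.0, -0.0, 0.6]
opening: 0.0505
grip_force: 0.0
```

```bash
python3 - <<'E'
from h import *; from cell import *
s=observe(); g=grip(1.94);print(s["tool_pos"],g,delta(s,[g[0],g[1],.26],down(83.9)))
E
```

```text
[0.60817799 0.11822113 0.26025612] [0.69830609 0.11251164 0.20226523] (array([0.0529, 0.0732, 0.0004]), array([  0.1,  -0. , -33.4]))
```

>>> arm_command:
  fingers: [-0.1,-0.1,-0.1,-0.1,-0.1,-0.1,-0.1,-0.1]
  travel:
    - [0.01,0.015,0]
    - [0.02,0.03,0]
    - [0.03,0.045,0]
    - [0.042,0.06,0]
    - [0.053,0.073,0]
    - [0.053,0.073,0]
    - [0.053,0.073,0]
    - [0.053,0.073,0]
  dr:
    - [0,0,-7]
    - [0,0,-14]
    - [0,0,-21]
    - [0,0,-28]
    - [0,0,-33.5]
    - [0,0,-33.5]
    - [0,0,-33.5]
    - [0,0,-33.5]

```text
time: 15.63
tool_pos: [0.6966, 0.1124, 0.2595]
tool_rot: [-3.141, -0.0, 1.457]
contact_force: [-0.4, -0.1, 0.9]
opening: 0.0506
grip_force: 0.0
```

```bash
python3 - <<'E'
from h import *; from cell import *
s=observe(); g=grip(1.94);print(s["tool_pos"],g,delta(s,[g[0],g[1],g[2]-.019],down(83.9)))
w=read_camera("wrist"); P=cloud(w);q=P.reshape(-1,3);e=q-[*H[:2],0]
m=(w["color"].max(2).reshape(-1)<80)&(q[:,2]>.185)&(q[:,2]<.215)&(abs(e@YC)<.03)&(abs(e@XC-.07)<.03)
print(m.sum(),np.percentile(e[m]@XC,[2,50,98]),np.percentile(e[m][:,2],[2,98]))
E
```

```text
[0.69657865 0.11235625 0.25953007] [0.69830609 0.11251164 0.20226523] (array([0.0003, 0.0017, 0.0763]), array([-0. , -0. , -0.4]))
1141 [0.06984869 0.07433417 0.07845471] [0.20388225 0.20798376]
```

>>> arm_command:
  fingers: [-0.1,-0.1,-0.1,-0.1,-0.1,-0.1]
  travel:
    - [0,0.002,0.015]
    - [0,0.004,0.035]
    - [0,0.004,0.055]
    - [0,0.004,0.068]
    - [0,0.004,0.074]
    - [0,0.004,0.075]
  dr:
    - [0,0,-0.4]
    - [0,0,-0.4]
    - [0,0,-0.4]
    - [0,0,-0.4]
    - [0,0,-0.4]
    - [0,0,-0.4]

```text
time: 16.18
tool_pos: [0.7001, 0.112, 0.1836]
tool_rot: [-3.14, 0.0, 1.466]
contact_force: [-0.3, -0.3, 0.1]
opening: 0.0506
grip_force: 0.0
```

>>> arm_command:
  fingers: [1,1,1,1,1,1,1,1]
  travel:
    - [0,0,0]
    - [0,0,0]
    - [0,0,0]
    - [0,0,0]
    - [0,0,0]
    - [0,0,0]
    - [0,0,0]
    - [0,0,0]
  dr:
    - [0,0,0]
    - [0,0,0]
    - [0,0,0]
    - [0,0,0]
    - [0,0,0]
    - [0,0,0]
    - [0,0,0]
    - [0,0,0]
  squeeze: 12

```text
time: 16.85
tool_pos: [0.7011, 0.1119, 0.1846]
tool_rot: [-3.141, -0.0, 1.467]
contact_force: [-1.1, 0.2, 1.4]
opening: 0.0092
grip_force: 12.0
```

```bash
python3 - <<'E'
from h import *; from cell import *
s=observe(); print(s["tool_pos"],s["opening"],s["grip_force"],s["contact_force"])
for th in np.arange(1.9,.6,-.1): print(round(th,3),delta(s,grip(th)-[0,0,.019],down(83.9))[0])
E
```

```text
[0.70106297 0.11191209 0.18457144] 0.00924066865675787 12.00004979968071 [-1.09772004  0.21165125  1.44930318]
1.9 [ 0.0003 -0.0094 -0.0014]
1.8 [ 0.0004 -0.0264 -0.007 ]
1.7 [ 0.0004 -0.0438 -0.011 ]
1.6 [ 0.0005 -0.0615 -0.0131]
1.5 [ 0.0005 -0.0794 -0.0135]
1.4 [ 0.0006 -0.0972 -0.0121]
1.3 [ 0.0006 -0.1147 -0.0089]
1.2 [ 0.0007 -0.1319 -0.004 ]
1.1 [ 0.0007 -0.1485  0.0026]
1.0 [ 0.0007 -0.1643  0.0109]
0.9 [ 0.0008 -0.1793  0.0206]
0.8 [ 0.0008 -0.1932  0.0318]
0.7 [ 0.0008 -0.2059  0.0444]
```

>>> arm_command:
  fingers: [1,1,1,1,1,1,1,1]
  travel:
    - [0,-0.0085,-0.0035]
    - [0,-0.025,-0.009]
    - [0,-0.0425,-0.013]
    - [0,-0.06,-0.015]
    - [0,-0.078,-0.0155]
    - [0,-0.096,-0.014]
    - [0,-0.1135,-0.011]
    - [0,-0.131,-0.006]
  dr:
    - [0,0,0]
    - [0,0,0]
    - [0,0,0]
    - [0,0,0]
    - [0,0,0]
    - [0,0,0]
    - [0,0,0]
    - [0,0,0]

```text
time: 17.52
tool_pos: [0.5708, 0.1256, 0.1912]
tool_rot: [3.139, -0.001, 1.467]
contact_force: [1.1, 0.1, -0.1]
opening: 0.0096
grip_force: 12.0
```

```bash
python3 - <<'E'
from h import *; from cell import *
s=observe(); print(s["tool_pos"],s["opening"],s["grip_force"],s["contact_force"])
for th in np.arange(1.2,-.01,-.1): print(round(th,3),delta(s,grip(th)-[0,0,.019],down(83.9))[0])
E
```

```text
[0.57082572 0.12557564 0.19123993] 0.009638054064451488 12.00022503733635 [ 1.10531842  0.12753248 -0.09535155]
1.2 [ 0.0006 -0.001   0.0027]
1.1 [ 0.0006 -0.0176  0.0092]
1.0 [ 0.0006 -0.0334  0.0174]
0.9 [ 0.0007 -0.0484  0.0271]
0.8 [ 0.0007 -0.0624  0.0383]
0.7 [ 0.0007 -0.0751  0.0508]
0.6 [ 0.0007 -0.0865  0.0645]
0.5 [ 0.0008 -0.0965  0.0793]
0.4 [ 0.0008 -0.105   0.095 ]
0.3 [ 0.0008 -0.1119  0.1115]
0.2 [ 0.0008 -0.1171  0.1286]
0.1 [ 0.0008 -0.1205  0.1461]
-0.0 [ 0.0008 -0.1222  0.1639]
```

>>> arm_command:
  fingers: [1,1,1,1,1,1,1,1]
  travel:
    - [0,-0.0155,0.007]
    - [0,-0.0315,0.015]
    - [0,-0.0465,0.025]
    - [0,-0.06,0.036]
    - [0,-0.073,0.0485]
    - [0,-0.084,0.0625]
    - [0,-0.094,0.077]
    - [0,-0.102,0.093]
  dr:
    - [0,0,0]
    - [0,0,0]
    - [0,0,0]
    - [0,0,0]
    - [0,0,0]
    - [0,0,0]
    - [0,0,0]
    - [0,0,0]

```text
time: 18.18
tool_pos: [0.4678, 0.1363, 0.0973]
tool_rot: [-3.14, -0.0, 1.467]
contact_force: [-2.8, 0.5, 0.4]
opening: 0.0093
grip_force: 12.0
```

```bash
python3 - <<'E'
from h import *; from cell import *
s=observe(); print(s["tool_pos"],s["opening"],s["grip_force"],s["contact_force"])
for th in np.arange(.4,-.01,-.1): print(round(th,3),delta(s,grip(th)-[0,0,.019],down(83.9))[0])
E
```

```text
[0.46781465 0.13630744 0.09727319] 0.009334798573470846 12.000343054533005 [-2.8271858   0.49800295  0.420702  ]
0.4 [ 0.0008 -0.0012  0.0014]
0.3 [ 0.0009 -0.008   0.0179]
0.2 [ 0.0009 -0.0131  0.035 ]
0.1 [ 0.0009 -0.0165  0.0525]
0.0 [ 0.0009 -0.0181  0.0703]
```

>>> arm_command:
  fingers: [1,1,1,1,1,1,1,1]
  travel:
    - [0,-0.006,0.016]
    - [0,-0.011,0.033]
    - [0,-0.013,0.043]
    - [0,-0.0145,0.053]
    - [0,-0.0155,0.06]
    - [0,-0.016,0.067]
    - [0,-0.016,0.071]
    - [0,-0.016,0.073]
  dr:
    - [0,0,0]
    - [0,0,0]
    - [0,0,0]
    - [0,0,0]
    - [0,0,0]
    - [0,0,0]
    - [0,0,0]
    - [0,0,0]

```text
time: 18.85
tool_pos: [0.4501, 0.1381, 0.0238]
tool_rot: [-3.134, 0.001, 1.467]
contact_force: [-12.8, 1.6, 19.5]
opening: 0.0094
grip_force: 12.0
```

>>> arm_command:
  fingers: [0.43,0.43,0.43,0.43,0.43,0.43]
  travel:
    - [0,0.002,-0.002]
    - [0,0.002,-0.002]
    - [0,0.002,-0.002]
    - [0,0.002,-0.002]
    - [0,0.002,-0.002]
    - [0,0.002,-0.002]
  dr:
    - [0,0,0]
    - [0,0,0]
    - [0,0,0]
    - [0,0,0]
    - [0,0,0]
    - [0,0,0]

```text
time: 19.35
tool_pos: [0.4559, 0.1375, 0.0265]
tool_rot: [3.141, -0.0, 1.467]
contact_force: [-1.1, 0.2, -0.0]
opening: 0.026
grip_force: 0.0
```

>>> arm_command:
  fingers: [0.43,0.43,0.43,0.43,0.43,0.43,0.43,0.43]
  travel:
    - [0,0,-0.01]
    - [0,0,-0.025]
    - [0,0,-0.045]
    - [0,0,-0.07]
    - [0,0,-0.1]
    - [0,0,-0.13]
    - [0,0,-0.15]
    - [0,0,-0.15]
  dr:
    - [0,0,0]
    - [0,0,0]
    - [0,0,0]
    - [0,0,0]
    - [0,0,0]
    - [0,0,0]
    - [0,0,0]
    - [0,0,0]

```text
time: 20.02
tool_pos: [0.458, 0.1378, 0.1807]
tool_rot: [3.133, -0.002, 1.467]
contact_force: [1.1, -0.1, -0.2]
opening: 0.0262
grip_force: 0.0
```

```bash
python3 - <<'E'
from h import *; from cell import *
s=observe(); print(s["tool_pos"],s["opening"],s["contact_force"])
w=read_camera("wrist");c=read_camera("scene");t=read_camera("top")
for n,k in(("scene",c),("top",t),("wrist",w)):
    P=cloud(k);q=P.reshape(-1,3);e=q-[*H[:2],0]
    x=e@XC;y=e@YC
    m=(x>-.12)&(x<-.1)&(abs(y)<.08)&(q[:,2]<.1)&(q[:,2]>.03);m2=(x>-.04)&(x<-.02)&(abs(y)<.08)&(q[:,2]<.1)&(q[:,2]>.03)
    print(n,np.median(q[m][:,2]),np.median(q[m2][:,2]),end=" ")
    if n!="wrist":
        Q=cloud(load(n+"0.npz")).reshape(-1,3);e=Q-[*H[:2],0];x=e@XC;y=e@YC
        m=(x>-.12)&(x<-.1)&(abs(y)<.08)&(Q[:,2]<.1)&(Q[:,2]>.03);print("before",np.median(Q[m][:,2]))
cv2.imwrite("pics/f.png",np.hstack([cv2.resize(t["color"],(400,300)),cv2.resize(c["color"],(400,300))]))
E
```

```text
[0.45801683 0.13780023 0.18072924] 0.026175281447834695 [ 1.08643796 -0.06807526 -0.23277608]
scene 0.05462562243152225 0.054696772661047825 before 0.05460516740691422
top 0.05456139281101281 0.05435326474998334 before 0.054448586525917206
wrist 0.054711024662057406 0.05470465232064783
```

View pics/f.png

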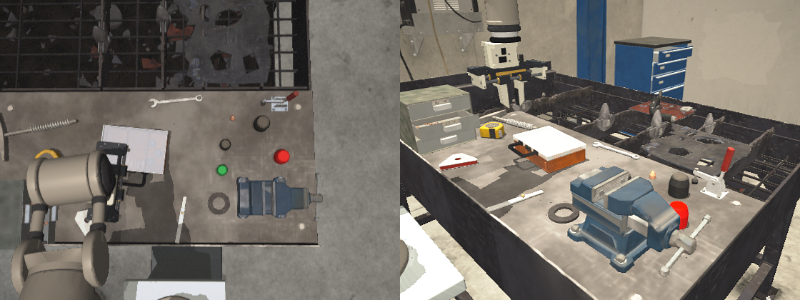

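The lid is shut: its height of 54.6 mm matches the first reading. The other parts still stand where they were, and the gripper is clear.

```bash
python3 -c "
from cell import *
print(hand_in())"
```

```text
the job is handed in; nothing more can be done
None
```

The electrode stands upright in the empty rear middle compartment, the lid is fully shut, the other parts stayed where they were, and the job was handed in at about 20 s of the 72 s allowed.

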